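# Zero the readout and hold a rod sensor at mid-stroke

### The arm

A 6-joint arm with a two-finger parallel gripper is mounted at the origin on the work surface. World frame = base frame: x ahead of the robot, y to its left, z up, the work surface at z = 0. Lengths are in m, angles in rad, forces in N, time in s.
With the tool pointing down it reaches from about 0.325 to 0.85 m from the base axis. Payload 15.5 kg.
Tool frame: the origin (TCP) lies on the centre line of the jaws, within the pads' length; the fingertips stand robot.tip_extent ahead of it and the grasp point (between the pads) lies 8 mm behind it (robot.tip_extent is the distance from the TCP to the fingertips, in m); z points along the fingers, y is the line along which they close (so a half turn about z gives the same grasp; the last joint's range is limited). The gripper opens to 91 mm and grips with 3 to 60 N. Pads are 32 mm wide; open, the fingers measure 118 mm over their backs; the gripper's body (76 mm by 178 mm) begins 60 mm behind the grasp point.
Start: joints at [1.236, 0.494, 1.345, -0, 1.302, -0.096], TCP at [0.148, 0.607, 0.225] pointing down, gripper open.
Joint ranges: [-2.91, 2.91], [-0.82, 2.16], [0.22, 2.67], [-1.22, 4.37], [0.12, 2.79], [-3.08, 3.08]. Speed limits (rad/s): [1.89, 1.89, 2.57, 3.01, 3.01, 3.01].

### API

Orientations are given as [roll, pitch, yaw] about the fixed x, y, z axes, in that order (R = Rz(yaw) Ry(pitch) Rx(roll)).
In Python, from station import robot gives the robot as it stands.
- The arm moves only by the tool send_rows, never from a script. Its argument "steps" is text: rows parted by semicolons, each of 4 numbers parted by spaces: the shift along the tool's x, y, z in mm, then the turn about the tool's z in degrees. In form: tx ty tz spin; .... A call has 1 to 20 rows; each row is the pose to reach, as a shift and turn from the pose commanded when the call began, along the tool's axes at that moment; what a row does not reach only later rows make up. A row lasts 1/8 s, in which the tool goes at most 62.5 mm and 10.7 degrees, less where a joint would pass 70% of its speed; a pose out of reach is approached as far as the arm can. A call with a gripper value outside its range is refused whole. "gripper" is the finger opening in mm, from 0 to 91.2, set as the call begins (left out, the last holds). The fingers move at their own pace and stop on an object; "squeeze" is the grip in N (left out, the last holds). Time passes only in rows, so rows that repeat a pose let the fingers close. It gives the time, the measured TCP pose, the force, the opening and the grip force at its end, in the units of the state.
- robot.get_obs(): the state, without advancing time (a new reading comes with each control period).
- robot.get_image(name): name is "scene" or "side" or "wrist"; returns (picture, depth): 480x640x3 uint8, blue, green, red; 480x640 float32, m along the optical axis (not along the pixel's ray), 0 where there is no reading.
- robot.get_calibration(name): a dict with "intrinsics" (3x3 intrinsics, pixels), "k1" (the pictures are not rectified: a ray, as slopes to the right and down, at radius r is drawn at 1 + k1 r^2 times it, then the intrinsics apply), "view" (4x4, takes a point from world to camera coordinates). Camera axes: x right, y down, z forward; pixel columns grow to the right and rows downward; lengths in m; the calibration is good to about 2 mm. A picture is of the moment at which its call begins: read the wrist's pose just before it. get_calibration takes no time and is no camera call; for the wrist camera it gives the pose at the moment of the call.
- robot.job_done(): hands the job in; it is judged then, once.
The state is a dict: "t": time; "joint_pos": joint angles; "joint_vel": joint speeds; "joint_efforts": joint torques, N m; "tool_pos": TCP position; "tcp_rot": TCP orientation; "contact_force": force on the tool from outside, world axes, zero at the start; "wrist_torque": the same for the moment, N m; "width": finger opening in m; "grip_force": force on a finger pad.
Only numpy, scipy, OpenCV 4.12 (cv2) and the standard library are available. Lean on these libraries where they do the work, as an engineer would, in place of code of your own. Each camera call takes 0.05 s, during which the arm holds its last target. There are 200 camera calls.

### The job

Calibrate the displacement sensor: first press the yellow pedal switch all the way down to its stop and let it spring back up. Then take the sensor rod by its blue knob and draw it straight out along its leaning bore, without letting it bind, until the green band is completely out of the sensor and the red band is still hidden inside. Finish while still holding the rod there, steady and in line with its bore, and leave the other things on the bench where they are.

Things in the scene. Friction and masses are not known exactly. Their poses are not given: they have to be found in the camera images.
- pedal (a joint): angle of the yellow pedal plate in rad: 0 = up at rest, 0.2 = down at its stop. A spring brings it back up when let go; at the pressing point it takes about 3 N to start and 8 N at the stop. The hinge is at the far (+x) end of the pedal base; the near end goes down.
- pedal_pad (a point): pressing point on the top face of the yellow pedal plate (126 x 70 x 8 mm, black ribs), on its middle line, 95 mm from the hinge, 31 mm from its free near end; moves with the plate, about 59 mm above the bench when up and 19 mm lower at the stop. The plate slopes 0.24 rad (near end high) when up, 0.04 rad when down.
- pedal_base: black fixed base of the pedal, 150 (x) x 90 (y) x 14 mm high; origin at the centre of its underside on the bench; x points from the pedal's free end towards its hinge, z up. May stand turned on the bench, and on either side.
- sensor: fixed square aluminium block, 44 x 44 x 100 mm, between blue cheeks on its stand. Origin: centre of its lower end; z = bore axis, pointing out of the bore, leaning 0.35 rad (20 deg) from vertical towards the block's -x side (roughly towards the robot); y is level. Brass connector 20 mm long on the +x side. Blind bore 15 mm wide, 90 mm deep from the upper face (floor at z = 10 mm).
- bore_mouth (a point): centre of the bore's mouth on the upper face of the sensor block, 100 mm from the block's origin along its z.
- rod: loose steel rod, 14 mm diameter, 146 mm long with its blue knob, about 0.25 kg, in the bore; origin: centre of its lower end, z towards the knob. From the lower end: red band 24-32 mm, green 48-56, knob 112-146. At the start home on the bore floor, bands hidden. Green is all out at 42 mm of pull, red begins to show at 58: aim for 50. Slides back by its weight when let go.
- knob_center (a point): centre of the blue cylindrical knob of the rod (24 mm diameter, 34 mm long, two thin black rings), where it is grasped; 22 mm of bare rod shows between block and knob at the start. In the sensor block's frame it lies on the z axis, at z = 139 mm when home and 189 mm when drawn out by 50 mm.
- stand: the fixed dark steel base plate (120 x 90 x 12 mm) that carries the sensor with its blue cheeks; origin at the centre of its underside; may stand turned on the bench, and on either side.
- screwdriver: bystander: screwdriver lying on the bench; origin under its middle.
- spare_sensor: bystander: a spare aluminium sensor block, 44 x 44 x 100 mm, standing upright with an empty bore; origin at the centre of its underside.
- mug: bystander: white mug, 80 mm wide, 90 mm high; origin at the centre of its underside.
- multimeter: bystander: orange hand-held meter lying flat, 170 x 85 x 36 mm; origin at the centre of its underside.
- tape_roll: bystander: blue roll, 90 mm across, 20 mm high, lying flat; origin at the centre of its underside.
- wrench: bystander: steel wrench lying on the bench; origin under its middle.
- jar: bystander: small clear jar with red cap, 56 mm wide, 70 mm high; origin at the centre of its underside.
There are look-alikes about, which are no part of the job. There is more than one size of the rod; the job needs the larger. What is shaped like the stand but turquoise is not meant.

How it is judged:
On the way, in this order (a step that is already met when the one before it is completed fails the run):
1. the pedal is pressed down to its stop (value of joint pedal above 0.175 rad), for 0.2 s.
2. the rod is drawn out of its bore to the green band, held in the fingers, the pedal back up (z of knob_center in the frame of sensor between 0.179 and 0.199 m and x of knob_center in the frame of sensor between -0.006 and 0.006 m and y of knob_center in the frame of sensor between -0.006 and 0.006 m and angle between the z axis of rod and the z axis of sensor, either way round below 0.06 rad and contact force between rod and the fingers above 2 N and value of joint pedal below 0.04 rad), for 0.2 s.
At the end, for the whole second after the job is handed in: The rod is held in the fingers (over 2 N), drawn out 40 to 60 mm from home, in line with the bore (knob within 6 mm of the bore axis, rod within 0.06 rad of it), pressing on the sensor and its stand with less than 12 N (not bound), at rest (under 20 mm/s); the pedal is back up (under 0.04 rad) (all of step 2 and contact force between rod and stand below 12 N and linear speed of rod below 0.02 m/s); the arm keeps its last pose, push and grip.
It fails at once if the rod binds or slams in the sensor, over 40 N (contact force between rod and stand above 40 N).
It fails at once if the rod is pulled right out of the bore (over 85 mm) (z of knob_center in the frame of sensor above 0.224 m).
It fails at once if a bystander is moved more than 30 mm (distance of any of screwdriver, spare_sensor, mug, multimeter, tape_roll, jar, wrench from where it was at the start of the episode above 0.03 m).
It also fails if it takes over 45 s, if anything falls off the work surface, if the arm or the gripper's body presses on something with over 40 N, if the wrist force passes 120 N, or if a joint passes its speed limit or range.

## Working session

There is one attempt and no reset: what is moved stays moved. The work goes in short steps, Python scripts to look and compute and a tool call to move; the robot and the scene stay as the last step left them, time stands still between calls to the robot, and variables do not carry over. Pictures are saved under pics/ and viewed, at most 10 in all, crops included, and the job is handed in when it is done.

Besides the shell and the picture viewer there is one more tool, called after "Emit:" by a JSON object that holds its "op" and its "data". send_rows: Moves the arm, as the interface text tells. Its arguments: {"type":"object","properties":{"steps":{"type":"string"},"gripper":{"type":"number"},"squeeze":{"type":"number"}},"required":["steps"]}

```bash
ls; mkdir -p pics; cat > h.py <<'E'
import numpy as np, cv2, pickle
from station import robot
def grab(n):
    c=robot.get_calibration(n); im,d=robot.get_image(n); 
    return im,d,c
def pts(d,c):
    K=np.array(c["intrinsics"]);V=np.array(c["view"]);k=c["k1"]
    h,w=d.shape; u,v=np.meshgrid(np.arange(w),np.arange(h))
    D=np.array([k,0,0,0,0.])
    # drawn = ray*(1+k r^2): standard cv2 model
    p=cv2.undistortPoints(np.stack([u.ravel(),v.ravel()],1).astype(float)[:,None],K,D)[:,0].reshape(h,w,2)
    P=np.dstack([p*d[...,None],d]); 
    return (P-V[:3,3])@V[:3,:3]
E
python3 - <<'E'
from h import *
o=robot.get_obs(); print({k:np.round(v,3) for k,v in o.items()}, robot.tip_extent)
for n in("scene","side"):
    im,d,c=grab(n); cv2.imwrite(f"pics/{n}0.png",im); np.savez(f"{n}0.npz",im=im,d=d,P=pts(d,c)); print(n,c)
E
```

```text
pics
{'t': np.float64(0.0), 'joint_pos': array([ 1.236,  0.494,  1.346, -0.   ,  1.302, -0.096]), 'joint_vel': array([ 0.002,  0.001, -0.001, -0.   , -0.001,  0.001]), 'joint_efforts': array([-5.0000e-03, -8.7879e+01, -3.8187e+01,  7.0000e-02,  5.3000e-02,
       -0.0000e+00]), 'tool_pos': array([0.148, 0.607, 0.224]), 'tcp_rot': array([-3.14 , -0.   ,  2.903]), 'contact_force': array([-1.333,  0.257,  0.381]), 'wrist_torque': array([-0.041,  0.008,  0.018]), 'grip_force': np.float64(0.0), 'width': np.float64(0.091)} 0.011
scene {'intrinsics': array([[509.78861315,   0.        , 316.89774677],
       [  0.        , 509.78861315, 242.24136445],
       [  0.        ,   0.        ,   1.        ]]), 'k1': -0.05756788375405786, 'view': array([[-0.79797242,  0.60261892,  0.00951087,  0.43198924],
       [ 0.4974881 ,  0.66750481, -0.5540243 , -0.21545498],
       [-0.34021407, -0.43736456, -0.83244617,  1.40718489],
       [ 0.        ,  0.        ,  0.        ,  1.        ]])}
side {'intrinsics': array([[440.67007249,   0.        , 316.63385669],
       [  0.        , 440.67007249, 235.17921188],
       [  0.        ,   0.        ,   1.        ]]), 'k1': 0.03747800048573423, 'view': array([[ 0.91514909, -0.40293238, -0.01215114, -0.4898504 ],
       [-0.25052644, -0.5448692 , -0.80022125,  0.23936377],
       [ 0.31581427,  0.73536593, -0.59958177,  0.95197249],
       [ 0.        ,  0.        ,  0.        ,  1.        ]])}
```

View pics/scene0.png

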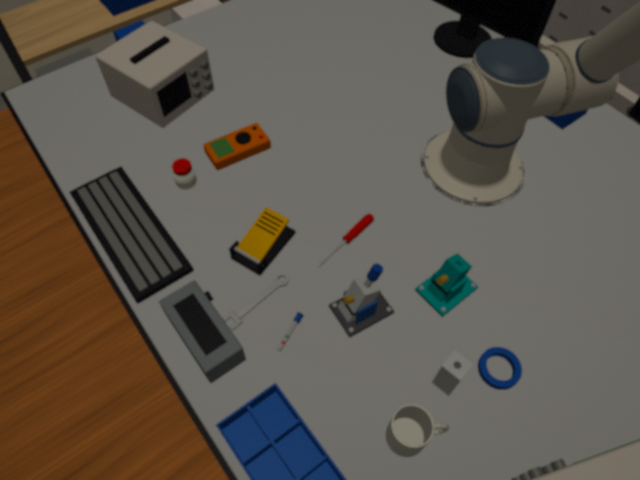

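View pics/side0.png

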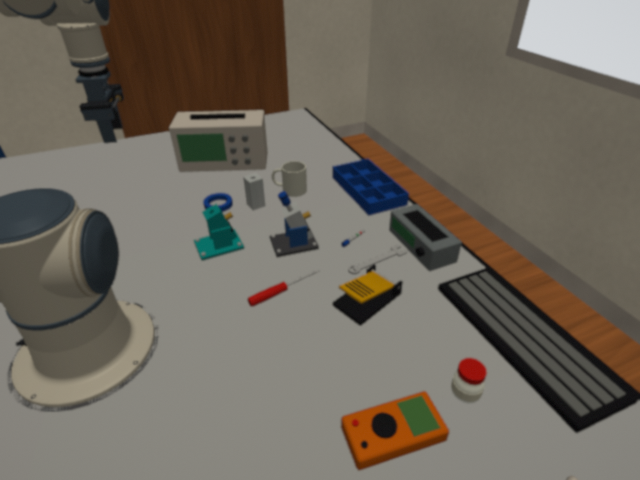

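The scene view shows the yellow pedal at about (265,235), and the sensor at (360,300) with its blue knob at (375,272). In the side view they are at (368,288), (296,230) and (285,198). Next I'll get metric positions.

```bash
python3 - <<'E'
from h import *
for n,box,kb,sb in(("scene",(225,200,300,275),(362,260,388,284),(325,255,398,335)),("side",(330,265,410,325),(274,188,296,209),(265,205,322,257))):
    z=np.load(n+"0.npz"); im,d,P=z["im"],z["d"],z["P"]
    hsv=cv2.cvtColor(im,cv2.COLOR_BGR2HSV)
    def sel(b,lo,hi):
        m=np.zeros(d.shape,bool); m[b[1]:b[3],b[0]:b[2]]=1
        return m&(cv2.inRange(hsv,lo,hi)>0)&(d>0)
    def fit(Q):
        c=np.median(Q,0); Q=Q[np.linalg.norm(Q-c,axis=1)<.15]
        for i in range(3):
            c=Q.mean(0); _,s,vt=np.linalg.svd(Q-c); r=(Q-c)@vt[2]; 
            k=abs(r)<2.5*np.std(r)+1e-4; Q=Q[k]
        return c,vt,np.std(r),len(Q),Q
    m=sel(box,(18,120,100),(32,255,255)); c,vt,s,k,Q=fit(P[m]); print(n,"yellow",c.round(4),vt.round(3),s.round(4),k)
    R=cv2.minAreaRect((Q[:,:2]*1000).astype(np.float32)); print(" rect",R, cv2.boxPoints(R).round(0).tolist(), "zrange",np.percentile(Q[:,2],[1,99]))
    m=sel(kb,(100,110,30),(130,255,255)); Q=P[m]; print(" knob",m.sum(),np.median(Q,0).round(4),Q.min(0).round(3),Q.max(0).round(3), "px",np.argwhere(m).mean(0)[::-1])
    # stand: points z 8..18mm around
    b=sb; mm=np.zeros(d.shape,bool); mm[b[1]:b[3],b[0]:b[2]]=1
    m=mm&(P[...,2]>.006)&(P[...,2]<.02)&(hsv[...,2]<110); Q=P[m]
    R=cv2.minAreaRect((Q[:,:2]*1000).astype(np.float32)); print(" stand",m.sum(),R,np.median(Q[:,2]))
    x=P[400:440,200:300] if n=="side" else P[330:360,520:600]
    print(" table z",np.median(x[...,2]))
    cr=im[min(sb[1],kb[1])-5:sb[3]+5, sb[0]-10:sb[2]+10]; cv2.imwrite(f"pics/crop_{n}.png",cv2.resize(cr,None,fx=6,fy=6,interpolation=cv2.INTER_CUBIC)) 
a=cv2.imread("pics/crop_scene.png");b=cv2.imread("pics/crop_side.png")
H=max(a.shape[0],b.shape[0]);f=lambda x:cv2.copyMakeBorder(x,0,H-x.shape[0],0,0,cv2.BORDER_CONSTANT)
o=np.hstack([f(a),f(b)]);s=min(800/o.shape[1],600/o.shape[0]);cv2.imwrite("pics/crops.png",cv2.resize(o,None,fx=s,fy=s))
E
```

```text
scene yellow [ 0.6141 -0.1204  0.0514] [[ 0.921  0.307 -0.239]
 [ 0.317 -0.948  0.003]
 [ 0.225  0.079  0.971]] 0.002 1199
 rect ((611.4044189453125, -122.22111511230469), (119.08306121826172, 71.11150360107422), 18.881540298461914) [[544.0, -108.0], [567.0, -175.0], [679.0, -137.0], [656.0, -69.0]] zrange [0.03643978 0.06773242]
 knob 150 [0.5205 0.1609 0.166 ] [0.503 0.15  0.143] [0.531 0.171 0.175] px [374.57333333 271.98      ]
 stand 904 ((529.2864379882812, 101.62207794189453), (202.36309814453125, 121.48129272460938), 83.51741027832031) 0.012823631220752946
 table z 0.0012198284323628383
side yellow [ 0.6061 -0.128   0.0502] [[-0.907 -0.345  0.24 ]
 [-0.355  0.935  0.003]
 [ 0.226  0.083  0.971]] 0.0011 876
 rect ((608.5096435546875, -124.2271957397461), (123.17707824707031, 73.06161499023438), 20.24114418029785) [[538.0, -111.0], [563.0, -180.0], [679.0, -137.0], [654.0, -69.0]] zrange [0.03423348 0.06424926]
 knob 87 [0.5117 0.1475 0.1595] [0.501 0.142 0.14 ] [0.522 0.166 0.17 ] px [283.96551724 197.81609195]
 stand 581 ((531.2898559570312, 152.38406372070312), (94.48054504394531, 119.72077941894531), 83.13208770751953) 0.009518346400504547
 table z -0.001141534289855587
```

View pics/crops.png

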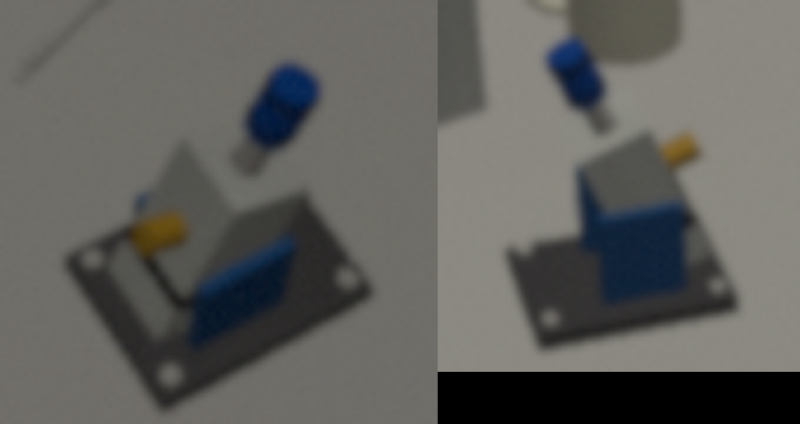

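The crop confirms the rod stands in the grey stand, with the knob towards the robot and the brass connector on the far side. The tool stays vertical, so I'll close the jaws along the block's y. I'll go above the pedal first.

Emit:
{"op": "send_rows", "data": {"steps": "-40 -40 -30 0; -596 -618 -30 0; -596 -618 -30 0; -596 -618 -30 0; -596 -618 -30 0; -596 -618 -30 0; -596 -618 -30 0; -596 -618 -30 0; -596 -618 -30 0; -596 -618 -30 0; -596 -618 -30 0; -596 -618 -30 0; -596 -618 -30 0; -596 -618 -30 0; -596 -618 -30 0; -596 -618 -30 0; -596 -618 -30 0; -596 -618 -30 0", "gripper": 0}}

```text
t: 2.35
tool_pos: [0.5805, -0.1333, 0.2552]
tcp_rot: [3.142, 0.0, 2.904]
contact_force: [0.4, 1.0, -0.6]
width: 0.0003
grip_force: 0.0
```

```bash
python3 - <<'E'
from h import *
o=robot.get_obs(); print(o["t"],o["tool_pos"].round(4),o["tcp_rot"].round(3),o["contact_force"].round(2))
im,d,c=grab("wrist"); cv2.imwrite("pics/w1.png",im); P=pts(d,c)
hsv=cv2.cvtColor(im,cv2.COLOR_BGR2HSV); m=(cv2.inRange(hsv,(18,120,60),(32,255,255))>0)&(d>0)
Q=P[m]; print(m.sum())
if m.sum()>100:
    R=cv2.minAreaRect((Q[:,:2]*1000).astype(np.float32)); print(R,cv2.boxPoints(R).round(0).tolist(),np.percentile(Q[:,2],[1,50,99]).round(4))
E
```

```text
2.35 [ 0.5805 -0.1333  0.2552] [3.142 0.    2.904] [ 0.42  1.   -0.56]
17051
((561.7587890625, -243.62295532226562), (386.193603515625, 122.86236572265625), 72.04411315917969) [[444.0, -408.0], [561.0, -446.0], [680.0, -79.0], [563.0, -41.0]] [0.0372 0.343  0.3543]
```

View pics/w1.png

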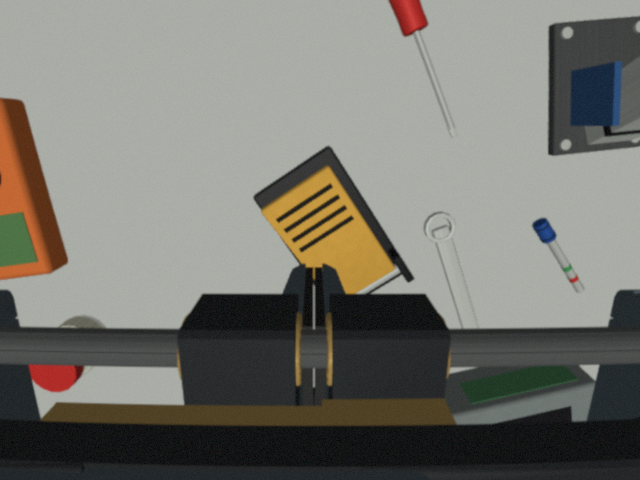

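The wrist view shows the pedal plate from (262,205) to about (390,290), ribs at its near end. The fingers are at (314,265), seen with parallax. The measured rows agree to a few mm, so I'll press here. TCP z is 0.255 and the tips are 11 mm lower, so the tips should touch the plate after about 183 mm of descent.

Emit:
{"op": "send_rows", "data": {"steps": "0 0 60 0; 0 0 120 0; 0 0 165 0; 0 0 175 0; 0 0 180 0; 0 0 185 0; 0 0 190 0; 0 0 190 0"}}

```text
t: 3.4
tool_pos: [0.5812, -0.1345, 0.0654]
tcp_rot: [-3.141, 0.001, 2.903]
contact_force: [-0.7, -2.1, 3.1]
width: 0.0003
grip_force: 1.6
```

Emit:
{"op": "send_rows", "data": {"steps": "0 0 4 0; 0 0 8 0; 0 0 12 0; 0 0 14 0; 0 0 14 0"}}

```text
t: 4.03
tool_pos: [0.5804, -0.1344, 0.051]
tcp_rot: [-3.141, -0.001, 2.903]
contact_force: [-4.7, -3.2, 13.8]
width: 0.0008
grip_force: 6.1
```

Emit:
{"op": "send_rows", "data": {"steps": "0 0 1 0; 0 0 1.5 0; 0 0 1.5 0; 0 0 1.5 0; 0 0 1.5 0"}}

```text
t: 4.65
tool_pos: [0.5804, -0.1344, 0.0503]
tcp_rot: [-3.141, -0.0, 2.903]
contact_force: [-7.9, -2.6, 25.5]
width: 0.0004
grip_force: 12.6
```

```bash
python3 - <<'E'
from h import *
o=robot.get_obs(); print(o["t"],o["tool_pos"].round(4),o["contact_force"].round(2))
im,d,c=grab("side"); P=pts(d,c); hsv=cv2.cvtColor(im,cv2.COLOR_BGR2HSV)
m=np.zeros(d.shape,bool); m[265:325,330:410]=1; m&=(cv2.inRange(hsv,(18,120,60),(32,255,255))>0)&(d>0)
Q=P[m]; 
for i in range(4):
    c=Q.mean(0);_,s,vt=np.linalg.svd(Q-c,full_matrices=False);r=(Q-c)@vt[2];Q=Q[abs(r)<2*r.std()+1e-4]
print(c,vt[2],"slope",np.arctan2(np.hypot(*vt[2][:2]),abs(vt[2][2])),len(Q))
E
```

```text
4.65 [ 0.5804 -0.1344  0.0503] [-7.91 -2.6  25.46]
[ 0.5797946  -0.14968123  0.03976815] [0.1292141  0.55435262 0.8221903 ] slope 0.6055479919236553 496
```

The force jumped 12 N over the last 0.7 mm, so the pedal is on its stop, held there for over 0.5 s. I'll retreat and move to look over the sensor.

Emit:
{"op": "send_rows", "data": {"steps": "0 0 -15 0; 0 0 -30 0; 0 0 -90 0; 0 0 -150 0; 0 0 -210 0; 20 60 -240 0; 58 279 -240 0; 58 279 -240 0; 58 279 -240 0; 58 279 -240 0; 58 279 -240 0; 58 279 -240 0; 58 279 -240 0", "gripper": 60}}

```text
t: 6.32
tool_pos: [0.5904, 0.1495, 0.2895]
tcp_rot: [-3.141, -0.0, 2.901]
contact_force: [0.3, -0.3, -0.2]
width: 0.0599
grip_force: 0.0
```

```bash
python3 - <<'E'
from h import *
o=robot.get_obs(); print(o["t"],o["tool_pos"].round(4),o["tcp_rot"].round(3),o["contact_force"].round(2))
im,d,c=grab("wrist"); cv2.imwrite("pics/w2.png",im); np.savez("w2.npz",im=im,d=d,P=pts(d,c)); pickle.dump(c,open("w2c.pkl","wb"))
im,d,c=grab("side"); P=pts(d,c); hsv=cv2.cvtColor(im,cv2.COLOR_BGR2HSV)
m=np.zeros(d.shape,bool); m[265:325,330:410]=1; m&=(cv2.inRange(hsv,(18,120,100),(32,255,255))>0)&(d>0)
Q=P[m]; c=Q.mean(0);_,s,vt=np.linalg.svd(Q-c,full_matrices=False); print("pedal normal",vt[2])
E
```

```text
6.325 [0.5904 0.1495 0.2895] [-3.141 -0.     2.901] [ 0.28 -0.26 -0.25]
pedal normal [0.22632057 0.08048513 0.97072197]
```

View pics/w2.png

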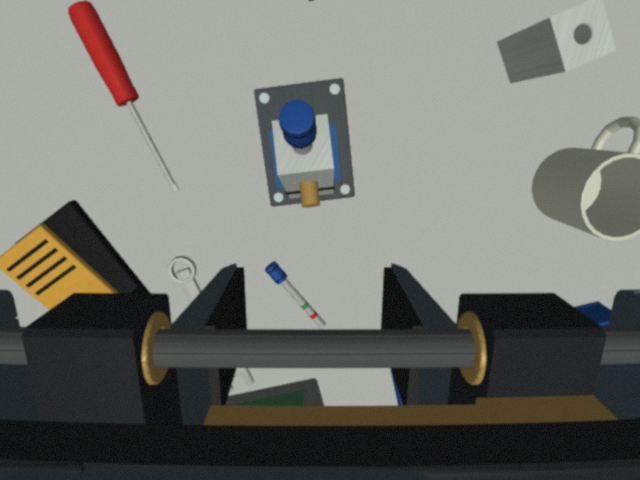

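The wrist view shows the stand, with corners about (255,90), (343,80), (353,195) and (273,205). The knob top is at (297,117), the block face below it, and the brass connector at (310,193). The pedal is back up: its plate normal is at the rest tilt.

```bash
python3 - <<'E'
from h import *
z=np.load("w2.npz"); im,d,P=z["im"],z["d"],z["P"]; c=pickle.load(open("w2c.pkl","rb"))
hsv=cv2.cvtColor(im,cv2.COLOR_BGR2HSV)
roi=np.zeros(d.shape,bool); roi[65:220,240:370]=1
tz=np.median(P[220:250,240:260,2]); print("table z",tz)
m=roi&(hsv[...,2]<100)&(abs(P[...,2]-.012)<.008)
n,l,st,_=cv2.connectedComponentsWithStats(m.astype(np.uint8)); m=l==1+np.argmax(st[1:,4])
R=cv2.minAreaRect((P[m][:,:2]*1e4).astype(np.float32)); print("stand",np.array(R[0])/10,np.array(R[1])/10,R[2])
# block top face: bright, high
th=R[2]
sz=R[1]; yaw=np.deg2rad(th if sz[0]>sz[1] else th-90)
if abs(yaw)>np.pi/2: yaw-=np.pi*np.sign(yaw)
print("yaw",yaw)
a=np.array([-np.sin(.35)*np.cos(yaw),-np.sin(.35)*np.sin(yaw),np.cos(.35)]); ey=np.array([-np.sin(yaw),np.cos(yaw),0]); ex=np.cross(ey,a)
kb=roi&(cv2.inRange(hsv,(100,110,30),(130,255,255))>0)&(P[...,2]>.135); Q=P[kb]
B=np.c_[Q@ex,Q@ey,Q@a]; s=np.percentile(B[:,2],98); T=B[B[:,2]>s-.004]
print("n",len(Q),len(T),"s top",s, "top median s",np.median(T[:,2]))
tc=np.r_[(T[:,:2].min(0)+T[:,:2].max(0))/2,np.median(T[:,2])]; print("top extents",np.ptp(T[:,:2],axis=0))
kc=np.array([tc[0],tc[1],tc[2]-.017]); kw=kc[0]*ex+kc[1]*ey+kc[2]*a; print("knob center",kw)
# block top face plane
mb=roi&(hsv[...,1]<50)&(hsv[...,2]>110)&(P[...,2]>.08)&(P[...,2]<.135); Q=P[mb]
for i in range(4):
    q=Q.mean(0);_,sv,vt=np.linalg.svd(Q-q,full_matrices=False);r=(Q-q)@vt[2];Q=Q[abs(r)<2*r.std()+1e-4]
nn=vt[2]*np.sign(vt[2][2]); print("face normal",nn,"vs a",a,len(Q),"mean",q,"face s",q@a,"y mid",(Q@ey).min(),(Q@ey).max(),"x",(Q@ex).min(),(Q@ex).max(),"kc",kc)
# two-view check scene: rays of knob mask centroid
for n_,b in(("scene",(362,260,388,284)),("side",(274,188,296,209))):
    C=robot.get_calibration(n_); K=np.array(C["intrinsics"]);V=np.array(C["view"]);p=V[:3,:3]@kw+V[:3,3];x=p[:2]/p[2];x=x*(1+C["k1"]*(x@x)); print(n_,K[:2,:2]@x+K[:2,2])
E
```

```text
table z 7.35194612714478e-05
stand [531.08911133 154.63061523] [ 88.68057861 118.60500488] 83.22651672363281
yaw -0.11821958500138044
n 1374 1010 s top -0.006823947367920371 top median s -0.008181001864147674
top extents [0.11577946 0.02287664]
knob center [0.55634052 0.1516412  0.16832788]
face normal [-0.27954602  0.03522734  0.95948583] vs a [-0.34050445  0.04044288  0.93937271] 2171 mean [0.53359564 0.15478097 0.11793816] face s -0.06464401301801458 y mid 0.19397247599221776 0.23805450408126239 x 0.49229492484017406 0.5364765632720627 kc [ 0.55988175  0.21620002 -0.025181  ]
scene [357.71043656 277.13755975]
side [299.64507325 189.73170884]
```

```bash
python3 - <<'E'
from h import *
yaw=-.1182
a=np.array([-np.sin(.35)*np.cos(yaw),-np.sin(.35)*np.sin(yaw),np.cos(.35)]); ey=np.array([-np.sin(yaw),np.cos(yaw),0]); ex=np.cross(ey,a)
z=np.load("w2.npz"); P=z["P"]; hsv=cv2.cvtColor(z["im"],cv2.COLOR_BGR2HSV)
kb=np.zeros(P.shape[:2],bool); kb[95:150,270:325]=1; kb&=(cv2.inRange(hsv,(100,110,30),(130,255,255))>0)&(P[...,2]>.135); Q=P[kb]
B=np.c_[Q@ex,Q@ey,Q@a]; B=B[abs(B[:,0]-.514)<.025]; s=np.percentile(B[:,2],95); T=B[B[:,2]>s-.004]
print("top x/y pct", np.percentile(T[:,:2],[1,50,99],axis=0), "s",np.median(T[:,2]))
kw=.5144*ex+.2161*ey-.0254*a; print("knob",kw,"a",a)
for n_ in("scene","side"):
    C=robot.get_calibration(n_); K=np.array(C["intrinsics"]);V=np.array(C["view"]);p=V[:3,:3]@kw+V[:3,3];x=p[:2]/p[2];x=x*(1+C["k1"]*(x@x)); print(n_,K[:2,:2]@x+K[:2,2])
E
```

```text
top x/y pct [[0.50294311 0.20534236]
 [0.51449503 0.21605906]
 [0.52524774 0.22689304]] s -0.008187881164499963
knob [0.51397412 0.15658217 0.15252657] a [-0.34050524  0.04043621  0.93937271]
scene [374.69348862 271.83964411]
side [283.9227386 197.6875864]
```

All the views agree to within 0.3 px: knob centre at (0.5140, 0.1566, 0.1525), yaw −0.118. Moving to grasp.

Emit:
{"op": "send_rows", "data": {"steps": "40 -6 0 -4; 76 -11 0 -7; 76 -11 0 -7; 76 -11 50 -7; 76 -11 100 -7; 76 -11 130 -7; 76 -11 140 -7; 76 -11 145 -7; 76 -11 145 -7; 76 -11 145 -7"}}

```text
t: 7.68
tool_pos: [0.5146, 0.158, 0.1454]
tcp_rot: [3.141, 0.002, 3.025]
contact_force: [0.4, 0.5, -0.3]
width: 0.0604
grip_force: 0.0
```

```bash
python3 - <<'E'
from h import *
o=robot.get_obs(); print(o["t"],o["tool_pos"].round(4),o["tcp_rot"].round(4),o["contact_force"].round(2))
E
```

```text
7.675 [0.5146 0.158  0.1454] [3.1411e+00 1.6000e-03 3.0249e+00] [ 0.44  0.53 -0.33]
```

Emit:
{"op": "send_rows", "data": {"steps": "0.5 -1.4 1 0; 0.5 -1.4 1 0; 0.5 -1.4 1 0"}}

```text
t: 8.05
tool_pos: [0.5133, 0.1566, 0.1435]
tcp_rot: [3.142, 0.0, 3.025]
contact_force: [0.3, 0.2, 0.3]
width: 0.06
grip_force: 0.0
```

Emit:
{"op": "send_rows", "data": {"steps": "0 0 0 0; 0 0 0 0; 0 0 0 0; 0 0 0 0; 0 0 0 0; 0 0 0 0", "gripper": 15, "squeeze": 15}}

```text
t: 8.8
tool_pos: [0.5134, 0.1567, 0.1435]
tcp_rot: [3.141, 0.0, 3.025]
contact_force: [0.7, 0.8, -0.0]
width: 0.0239
grip_force: 15.0
```

The grasp is centred with almost no side force. Pulling along the axis, a short trial first.

Emit:
{"op": "send_rows", "data": {"steps": "0.7 0 -1.9 0; 1.4 0 -3.8 0; 2.1 0 -5.6 0; 2.7 0 -7.5 0; 3.4 0 -9.4 0; 3.4 0 -9.4 0"}}

```text
t: 9.55
tool_pos: [0.5098, 0.157, 0.153]
tcp_rot: [3.142, 0.0, 3.025]
contact_force: [-0.2, 1.4, -0.3]
width: 0.0235
grip_force: 15.0
```

Emit:
{"op": "send_rows", "data": {"steps": "1.4 0 -3.8 0; 2.7 0 -7.5 0; 4.1 0 -11.3 0; 5.5 0 -15 0; 6.9 0 -18.8 0; 6.9 0 -18.8 0"}}

```text
t: 10.3
tool_pos: [0.5029, 0.1578, 0.1719]
tcp_rot: [-3.142, 0.0, 3.025]
contact_force: [-0.0, 0.4, -1.4]
width: 0.0237
grip_force: 15.0
```

```bash
python3 - <<'E'
from h import *
o=robot.get_obs(); print(o["t"],o["tool_pos"].round(4),o["contact_force"].round(2),o["wrist_torque"].round(3))
ims=[]
for n,b in(("scene",(325,225,415,335)),("side",(245,155,335,265))):
    im,d,c=grab(n); ims.append(cv2.resize(im[b[1]:b[3],b[0]:b[2]],None,fx=4.4,fy=4.4,interpolation=cv2.INTER_CUBIC))
cv2.imwrite("pics/c3.png",np.hstack(ims))
E
```

```text
10.3 [0.5029 0.1578 0.1719] [-0.01  0.4  -1.44] [ 0.213 -0.071  0.05 ]
```

View pics/c3.png

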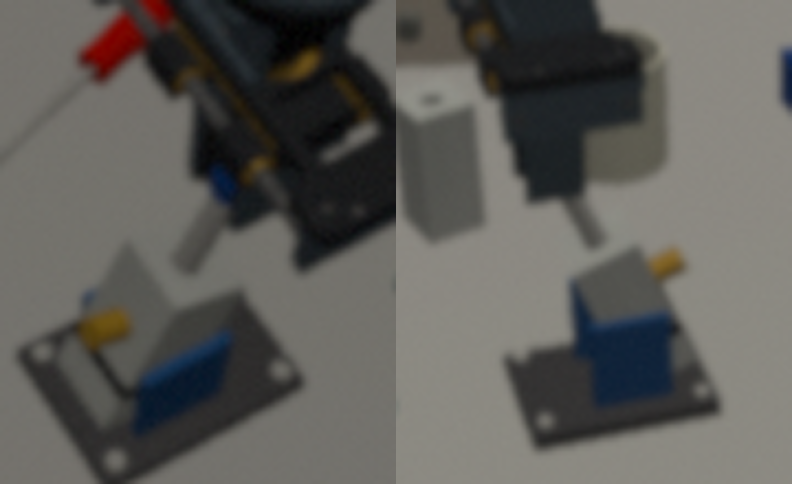

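In both views more bare rod shows and the knob is still in the fingers. Pulled 30 mm so far, and there is no sign of binding. I'll draw the last 20 mm.

Emit:
{"op": "send_rows", "data": {"steps": "1.4 0 -3.8 0; 2.7 0 -7.5 0; 4.1 0 -11.3 0; 5.5 0 -15 0; 6.9 0 -18.8 0; 6.9 0 -18.8 0; 6.9 0 -18.8 0; 6.9 0 -18.8 0"}}

```text
t: 11.4
tool_pos: [0.4962, 0.1586, 0.1903]
tcp_rot: [-3.142, -0.0, 3.025]
contact_force: [0.7, 0.8, -0.9]
width: 0.0232
grip_force: 15.0
```

```bash
python3 - <<'E'
from h import *
o=robot.get_obs(); p=o["tool_pos"]; print(o["t"],p.round(4),o["contact_force"].round(2),o["wrist_torque"].round(3),o["grip_force"])
a=np.array([-.3405,.0404,.9394]); dl=p-np.array([.5134,.1567,.1435]); print("pull",dl@a,"off",dl-a*(dl@a))
ims=[]
for n,b in(("scene",(325,225,415,335)),("side",(245,155,335,265))):
    im,d,c=grab(n); ims.append(cv2.resize(im[b[1]:b[3],b[0]:b[2]],None,fx=4.4,fy=4.4,interpolation=cv2.INTER_CUBIC))
    K=np.array(c["intrinsics"]);V=np.array(c["view"]);P=pts(d,c)
    hsv=cv2.cvtColor(im,cv2.COLOR_BGR2HSV); kw=np.array([.51397,.15658,.15253])-.039*a
    g=(cv2.inRange(hsv,(45,90,30),(80,255,255))>0); r=(cv2.inRange(hsv,(0,130,50),(8,255,255))>0)
    g=g.astype(bool); q=P[g&(np.linalg.norm(P-kw,axis=2)<.04)]; rr=P[r.astype(bool)&(np.linalg.norm(P-kw,axis=2)<.04)]
    print(n,"green",len(q),((q-kw)@a).mean() if len(q) else None,"red",len(rr))
cv2.imwrite("pics/c4.png",np.hstack(ims))
E
```

```text
11.4 [0.4962 0.1586 0.1903] [ 0.69  0.76 -0.9 ] [ 0.171 -0.073 -0.011] 14.999861866235733
pull 0.04991701686389906 off [-2.00759641e-04 -1.39855508e-04 -6.91327233e-05]
scene green 7 0.012872781961642515 red 0
side green 2 0.009989200425580663 red 0
```

View pics/c4.png

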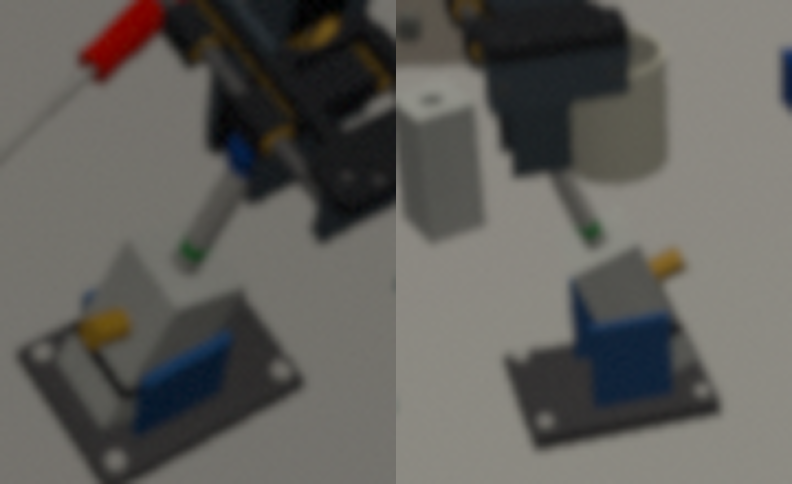

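The green band is fully out, centred about 12 mm above the mouth as expected for a 50 mm pull, and no red shows. The forces are small and the rod is steady, so I'm handing in.

```bash
python3 -c "
from station import robot
print(robot.job_done())"
```

```text
the job is handed in; nothing more can be done
None
```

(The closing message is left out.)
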